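# Open the jar box back onto its stop and put the stray jar away

## Task

Open the hinged lid of the plywood box all the way back until it meets the stop bar standing behind it, and press it lightly against the stop for a moment so that you know it is home; do not slam or force it, the stop is only lightly fixed. Then pick up the small corked jar standing on the bench and stand it gently upright on the floor of the empty half of the box. Leave the lid resting on its stop and leave everything else where it is.

Things in the scene. Friction and masses are not known exactly. Their poses are not given: they have to be found in the camera images.
- box: Plywood box, 130 mm (x) by 260 mm (y) by 70 mm high, fixed on the bench. Origin: centre of the underside; z up; x from its front (robot side) to its back (hinge). Walls, floor and divider 6 mm. The divider (along x, at y=0) makes two halves, each 118 x 121 mm inside, 64 mm deep; the half at +y holds another jar, the half at -y is empty.
- empty_half (a point): Centre of the inner floor of the empty half of the box; axes as the box. Here the jar is to stand.
- lid (a joint): Lid angle, rad: 0 shut, grows as it swings up and back (pi/2 upright). Starts shut or ajar by up to 0.5. The hinge is stiff (about 0.45 N m of friction; lid 0.2 to 0.4 kg) and the lid stays where it is left. It meets its stop between about 1.7 and 2.05, differently each time: to be found by feel and by watching this angle cease to grow.
- lid_hinge (a point): Middle of the hinge axis, on the upper edge of the box's back wall (65 mm behind the box's centre, 70 mm above the bench). The axis is parallel to the box's y.
- lid_bar (a point): Centre of the lid's handle: steel bar 12 mm thick, 120 mm long, parallel to the hinge, 170 mm from its axis; a leg at each end holds it 40 mm out from the lid's front edge (34 mm free air). Pinched from above, one finger in front, one behind, it turns between the fingers. Axes move with the lid: x to the hinge, y along the bar, z out of the outer face. Lid 130 x 260 x 10 mm, outer face at z = +5 mm.
- stop: Wooden stop stand behind the box, fixed, about 190 mm tall, foot 56 x 150 mm, two uprights. Origin: centre of its underside. The open lid leans on a 20 mm rubber bar (gives 1 mm at 6 N) 180 mm up, set up to 7 mm before or behind the origin (not in this pose). A light push by the lid (4 to 12 N) is right; over 20 N breaks it loose. A push on the lid's handle reaches it about 1.5 times stronger.
- jar: The stray jar: small squat white stoneware jar with cork, 38 mm diameter, 56 mm high, about 0.12 kg, standing loose on the bench to the right of the box. Origin: centre of its underside, z up.
- boxed_jar: Another squat jar, 38 mm diameter, 50 mm high, standing in the +y half of the box; leave it. Origin: centre of its underside.
- tall_bottle: Taller, stouter corked stoneware bottle, 44 mm diameter, 86 mm high, on the bench near the stray jar (either may be the nearer to the box); leave it. Origin: centre of its underside.
- bowl_outer: Stoneware bowl, 150 mm across, 60 mm high, left on the bench; leave it. Origin: centre of its underside.
- bowl_inner: Smaller bowl nested in it, 120 mm across; leave it. Origin: centre of its underside.
- rib: Round flat steel rib, 90 mm across, 4 mm thick, lying on the bench; leave it. Origin: centre of its underside.
- loop_tool: Boxwood loop tool lying flat, about 180 mm long, 18 mm thick; leave it. Origin: under it, near its middle; x towards the wire loop.
Not all that is in view belongs to the job. Leave any yellow look-alike of the jar alone. Leave any green look-alike of the stop alone.

How it is judged:
On the way:
1. the lid meets its stop and is pressed on it with 3 to 20 N for 0.3 s (contact force between box and stop between 3 and 20 N and value of joint lid above 1.6 rad), for 0.3 s.
At the end, for the whole second after the job is handed in: The lid leans on its stop bar (touching it), at rest; the stray jar stands upright (within 0.1 rad), at rest, on the floor (within 4 mm) of the empty half of the box, and is released (contact force between box and stop above 0.1 N and value of joint lid above 1.6 rad and velocity of joint lid below 0.05 rad/s and z of jar in the frame of empty_half between -0.004 and 0.004 m and x of jar in the frame of empty_half between -0.05 and 0.05 m and y of jar in the frame of empty_half between -0.052 and 0.052 m and angle between jar's own z axis and vertical below 0.1 rad and linear speed of jar below 0.02 m/s).
It fails at once if the lid bears on the stop with more than 20 N (slammed or forced) (contact force between box and stop above 20 N).
It fails at once if the jar is knocked or dropped onto the box with more than 25 N (contact force between jar and box above 25 N).
It fails at once if another thing on the bench or in the box is displaced by more than 20 mm (distance of any of boxed_jar, tall_bottle, bowl_outer, bowl_inner, rib, loop_tool from where it was at the start of the episode above 0.02 m).
It also fails if it takes over 72 s, if anything falls off the work surface, if the arm or the gripper's body presses on something with over 40 N, if the wrist force passes 120 N, or if a joint passes its speed limit or range.

## Robot

A 7-joint arm with a two-finger parallel gripper is mounted at the origin on the work surface. World frame = base frame: x ahead of the robot, y to its left, z up, the work surface at z = 0. Lengths are in m, angles in rad, forces in N, time in s.
With the tool pointing down it reaches from about 0.425 to 0.925 m from the base axis. Payload 6.8 kg.
Tool frame: the origin (TCP) lies midway between the tips of the shut fingers; the grasp point (between the pads) lies r.grip_point_offset behind it (r.grip_point_offset is the distance from the TCP to the grasp point, in m); z points along the fingers, y is the direction in which the jaws open and shut (so a half turn about z gives the same grasp; the last joint's range is limited). The gripper opens to 85 mm and grips with 20 to 120 N. Pads are 22 mm wide; open, the fingers measure 114 mm over their backs; the gripper's body (76 mm by 85 mm) begins 54 mm behind the grasp point. The pads swing forward as they close: fully open they stand 13 mm farther back than shut.
Start: joints at [1.113, 0.477, 0.022, 1.555, -0.011, 1.109, -0.083], TCP at [0.231, -0.634, 0.231] pointing down, gripper open.
Joint ranges: [-2.96, 2.96], [-0.34, 2.1], [-1.41, 1.46], [0.24, 2.44], [-1.37, 4.51], [0.17, 1.92], [-2.96, 2.96]. Speed limits (rad/s): [2.39, 2.39, 3.14, 3.14, 3.14, 3.14, 3.14].

## Interface

Orientations are given as a rotation vector (axis times angle).
In Python, from bench import r gives the robot as it stands. The module is installed in compiled form; this text tells all that it offers.
- The arm moves only by the tool play_rows, never from a script. Its argument "deltas" is a list of rows, each a list of 3 entries, a list of its own where there are three numbers: the finger opening in mm, from 0 to 85.4, then the shift along the tool's x, y, z in mm, then the turn, a rotation vector about the tool's x, y, z in rad. A call has 1 to 8 rows; each row is the pose to reach, as a shift and turn from the pose measured when the call began, along the tool's axes at that moment; what a row does not reach only later rows make up. A row lasts 1/8 s, in which the tool goes at most 62.5 mm and 10.7 degrees, less where a joint would pass 70% of its speed; a pose out of reach is approached as far as the arm can. A call with a gripper value outside its range is refused whole. The fingers move at their own pace and stop on an object; "squeeze" is the grip in N (left out, the last holds). Time passes only in rows, so rows that repeat a pose let the fingers close. It gives the time, the measured TCP pose, the force and the opening at its end, in the units of the state.
- r.get_obs(): the state, without advancing time (a new reading comes with each control period).
- r.grab_frame(name): name is "scene" or "top" or "wrist"; returns (picture, depth): 480x640x3 uint8, red, green, blue; 480x640 float32, m along the optical axis (not along the pixel's ray), 0 where there is no reading.
- r.camera_model(name): a dict with "mtx" (3x3 intrinsics, pixels), "rvec" (rotation vector, rad) and "tvec" (3), from world to camera coordinates, as OpenCV has them; the wrist camera has in their place "T_tool_cam" (4x4, takes a point from camera to tool coordinates, whose origin is the TCP and whose axes are the flange's). Camera axes: x right, y down, z forward; pixel columns grow to the right and rows downward; lengths in m; the calibration is good to about 2 mm. A picture is of the moment at which its call begins: read the wrist's pose just before it. camera_model takes no time and is no camera call.
- r.hand_in(): hands the job in, once; it reports no verdict.
The state is a dict: "clock": time; "joints": joint angles; "qvel": joint speeds; "tau": joint torques, N m; "tcp_pos": TCP position; "orientation": TCP orientation; "contact_force": force on the tool from outside, world axes, zero at the start; "moment": the same for the moment, N m; "grip_width": finger opening in m.
Only numpy, scipy, OpenCV 4.12 (cv2) and the standard library are available. Lean on these libraries where they do the work, as an engineer would, in place of code of your own. Each camera call takes 0.05 s, during which the arm holds its last target. There are 200 camera calls.

## Working session

There is one attempt and no reset: what is moved stays moved. The work goes in short steps, Python scripts to look and compute and a tool call to move; the robot and the scene stay as the last step left them, time stands still between calls to the robot, and variables do not carry over. Pictures are saved under pics/ and viewed, about 8 in all and at most 12, crops included, and the job is handed in when it is done.

Besides the shell and the picture viewer there is one more tool, called after "Request:" as name([rows], argument=value, ...), one row to a line, values as JSON. play_rows: Moves the arm, as the interface text tells. Its arguments: {"type":"object","properties":{"deltas":{"type":"array"},"squeeze":{"type":"number"}},"required":["deltas"]}

```bash
mkdir -p pics
cat > h.py <<'E'
from bench import r
import numpy as np, cv2
from scipy.spatial.transform import Rotation as R
def save(img,n): cv2.imwrite(f'pics/{n}.png',img[:,:,::-1])
def cloud(name):
    o=r.get_obs(); im,d=r.grab_frame(name); m=r.camera_model(name); K=np.array(m['mtx'])
    v,u=np.mgrid[:480,:640]
    P=np.stack([(u-K[0,2])/K[0,0]*d,(v-K[1,2])/K[1,1]*d,d],-1)
    if 'rvec' in m:
        Rm=cv2.Rodrigues(np.array(m['rvec'],float))[0]; W=(P-np.array(m['tvec']).ravel())@Rm
    else:
        T=np.array(m['T_tool_cam']); W=(P@T[:3,:3].T+T[:3,3])@R.from_rotvec(o['orientation']).as_matrix().T+o['tcp_pos']
    W[d==0]=np.nan
    return im,W
E
python3 - <<'E'
from h import *
for n in('top','scene'):
    im,W=cloud(n); save(im,n+'0'); np.savez(f'pics/{n}0.npz',im=im,W=W)
    print(n,np.nanmin(W.reshape(-1,3),0),np.nanmax(W.reshape(-1,3),0))
o=r.get_obs(); print({k:np.round(v,3) for k,v in o.items()}, r.grip_point_offset); print(R.from_rotvec(o['orientation']).as_matrix().round(3))
E
```

```text
top [-0.06134296 -1.30731518 -0.76982441] [1.69532205 1.50990829 0.31997933]
scene [-2.01708327 -0.9768669  -0.7687507 ] [0.88667091 2.00666986 0.47337508]
{'clock': np.float64(0.1), 'joints': array([ 1.113,  0.478,  0.022,  1.556, -0.011,  1.109, -0.083]), 'qvel': array([ 0.001, -0.004, -0.   , -0.004, -0.001, -0.002, -0.   ]), 'tau': array([ 4.0000e-03, -5.9777e+01,  1.6140e+00, -2.8196e+01,  1.3000e-02,
        5.0000e-03, -0.0000e+00]), 'tcp_pos': array([ 0.231, -0.634,  0.23 ]), 'orientation': array([-3.092e+00, -5.460e-01,  1.000e-03]), 'contact_force': array([-0.476,  0.697,  0.309]), 'moment': array([ 0.009, -0.024, -0.028]), 'grip_width': np.float64(0.086)} 0.0187
[[ 0.939  0.343 -0.001]
 [ 0.343 -0.939  0.002]
 [-0.    -0.002 -1.   ]]
```

View pics/top0.png

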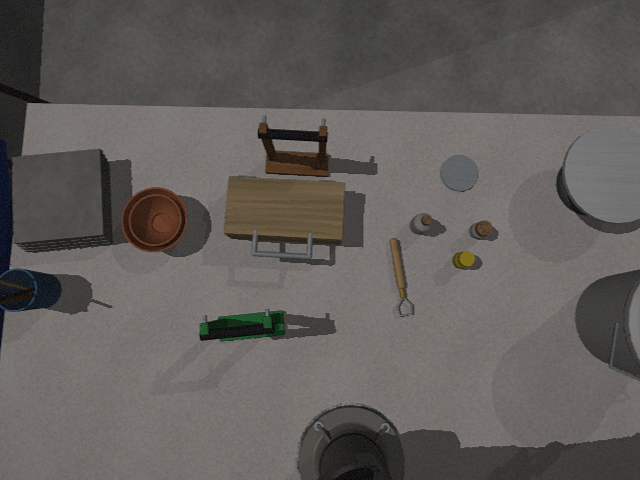

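View pics/scene0.png

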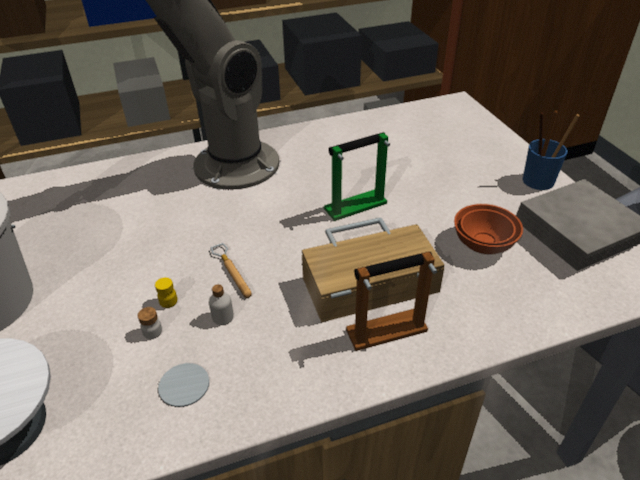

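The top view shows the box at (225–345, 178–243) with its handle bar at about (282,255), and the brown stop at (295,150). The stray squat jar is at about (482,231), the tall bottle at (423,223), and the yellow and green decoys at (464,260) and (243,325). Next I'll measure these.

Run:
```python
from h import *
D={n:np.load(f'pics/{n}0.npz') for n in('top','scene')}
im,W=D['top']['im'],D['top']['W']
def reg(u0,u1,v0,v1,zlo,zhi,W=W):
    P=W[v0:v1,u0:u1].reshape(-1,3); P=P[(P[:,2]>zlo)&(P[:,2]<zhi)]; return P
def s(n,P): print(n,len(P),'med',np.median(P,0).round(3),'min',P.min(0).round(3),'max',P.max(0).round(3))
s('jar cork',reg(465,500,212,245,.045,.1)); s('jar',reg(465,500,212,245,.02,.1)); s('bottle cork',reg(405,440,205,240,.07,.12)); s('yellow',reg(450,478,248,272,.02,.1))
s('tool',reg(385,418,235,320,.006,.05))
s('green',reg(190,300,300,345,.01,.3)); s('greenbar',reg(190,300,300,345,.165,.3))
s('stop',reg(250,335,115,178,.01,.3)); s('stopbar',reg(250,335,115,150,.165,.22))
P=reg(222,350,176,246,.05,.16); s('lid',P)
A=np.c_[P[:,:2],np.ones(len(P))]; 
for _ in range(3):
    c=np.linalg.lstsq(A,P[:,2],rcond=None)[0]; e=abs(A@c-P[:,2]); k=e<.004; A,P=A[k],P[k]
print('plane',c,len(P)); n=np.array([-c[0],-c[1],1]); n/=np.linalg.norm(n); print('tilt',np.arccos(n[2]), 'n',n)
(c2,sz,a)=cv2.minAreaRect(P[:,:2].astype(np.float32)); print('rect',c2,sz,a,cv2.boxPoints((c2,sz,a)).round(3).tolist())
s('lidin',P)
B=reg(245,318,245,262,.05,.2); s('bar',B)
bc=B[B[:,2]>np.median(B[:,2])-.01]; vx,vy,x0,y0=cv2.fitLine(bc[:,:2].astype(np.float32),cv2.DIST_HUBER,0,.01,.01).ravel(); print('bar dir',vx,vy,x0,y0)
for n in('jar',):
    P=reg(135,165,305,340,.02,.1,D['scene']['W']); s('jar scene',P)
```

```text
jar cork 206 med [ 0.519 -0.291  0.056] min [ 0.502 -0.31   0.045] max [ 0.537 -0.275  0.061]
jar 283 med [ 0.518 -0.288  0.055] min [ 0.502 -0.31   0.023] max [ 0.538 -0.274  0.061]
bottle cork 88 med [ 0.529 -0.154  0.085] min [ 0.52  -0.166  0.071] max [ 0.54  -0.144  0.089]
yellow 279 med [ 0.448 -0.246  0.055] min [ 0.432 -0.269  0.02 ] max [ 0.467 -0.233  0.06 ]
tool 541 med [ 0.418 -0.106  0.014] min [ 0.317 -0.138  0.006] max [ 0.504 -0.086  0.022]
green 1920 med [0.294 0.233 0.181] min [0.252 0.156 0.01 ] max [0.332 0.308 0.196]
greenbar 1009 med [0.292 0.233 0.189] min [0.271 0.161 0.166] max [0.332 0.302 0.196]
stop 2229 med [0.676 0.139 0.071] min [0.618 0.063 0.01 ] max [0.719 0.238 0.195]
stopbar 871 med [0.678 0.137 0.188] min [0.667 0.068 0.175] max [0.719 0.207 0.195]
lid 7119 med [0.547 0.157 0.082] min [0.465 0.025 0.05 ] max [0.623 0.289 0.089]
plane [-0.03474468  0.00098541  0.10115107] 6593
tilt 0.03474465967061751 n [ 3.47237068e-02 -9.84820085e-04  9.99396465e-01]
rect (0.5405834317207336, 0.1571698784828186) (0.2604547441005707, 0.15427221357822418) 88.39380645751953 [[0.46000000834465027, 0.028999999165534973], [0.6140000224113464, 0.02500000037252903], [0.6209999918937683, 0.2849999964237213], [0.46700000762939453, 0.28999999165534973]]
lidin 6593 med [0.55  0.157 0.082] min [0.465 0.025 0.077] max [0.621 0.289 0.087]
bar 413 med [0.447 0.157 0.086] min [0.439 0.095 0.078] max [0.469 0.226 0.092]
bar dir 0.014081088 0.9999009 0.44684753 0.14828803
jar scene 464 med [ 0.532 -0.29   0.05 ] min [ 0.505 -0.309  0.021] max [ 0.542 -0.273  0.06 ]
```

```bash
cat >> h.py <<'E'
def delta(p,yaw_y):
    """tool-frame shift mm and turn to reach TCP p, pointing down, tool y at world angle yaw_y (rad)"""
    o=r.get_obs(); M=R.from_rotvec(o['orientation']).as_matrix()
    y=np.array([np.cos(yaw_y),np.sin(yaw_y),0]); z=np.array([0,0,-1.]); T=np.c_[np.cross(y,z),y,z]
    print('shift',(M.T@(np.array(p)-o['tcp_pos'])*1e3).round(1).tolist(),'turn',R.from_matrix(M.T@T).as_rotvec().round(3).tolist(),'joints',o['joints'].round(2),'F',o['contact_force'].round(1),'t',o['clock'])
E
python3 -c "
from h import *
delta([.52,-.29,.30],-.6)"
```

```text
shift [389.1, -223.9, -69.3] turn [-0.002, -0.0, -0.621] joints [ 1.11  0.48  0.02  1.56 -0.01  1.11 -0.08] F [-0.5  0.7  0.3] t 0.1
```

Request:
play_rows([
  [60,[49,-28,-9],[0,0,-0.08]],
  [60,[98,-56,-18],[0,0,-0.16]],
  [40,[147,-84,-27],[0,0,-0.24]],
  [28,[196,-112,-36],[0,0,-0.32]],
  [28,[245,-140,-45],[0,0,-0.4]],
  [28,[294,-168,-54],[0,0,-0.48]],
  [28,[343,-196,-62],[0,0,-0.56]],
  [28,[389,-224,-69],[0,0,-0.62]],
])

```text
clock: 1.1
tcp_pos: [0.5207, -0.2883, 0.2998]
orientation: [-2.776, -1.467, 0.0]
contact_force: [0.2, -1.2, -0.4]
grip_width: 0.0281
```

```bash
python3 -c "
from h import *
delta([.447,.155,.18],-.016)
print(r.get_obs()['tcp_pos'])"
```

```text
shift [324.6, -310.5, 120.6] turn [-0.001, -0.001, -0.583] joints [ 0.61  0.31 -0.27  1.65  0.08  1.19 -0.27] F [ 0.2 -1.2 -0.4] t 1.1
[ 0.52073566 -0.28830927  0.2997862 ]
```

Request:
play_rows([
  [28,[46,-44,17],[0,0,-0.083]],
  [28,[92,-88,34],[0,0,-0.167]],
  [28,[139,-133,51],[0,0,-0.25]],
  [28,[185,-177,69],[0,0,-0.333]],
  [28,[232,-222,86],[0,0,-0.417]],
  [28,[278,-266,103],[0,0,-0.5]],
  [28,[325,-310,120],[0,0,-0.583]],
  [28,[325,-310,120],[0,0,-0.583]],
])

```text
clock: 2.1
tcp_pos: [0.446, 0.1584, 0.1798]
orientation: [-2.23, -2.208, -0.0]
contact_force: [-0.7, -0.2, -0.0]
grip_width: 0.0278
```

Run:
```python
from h import *
im,W=cloud('wrist'); save(im,'w1'); np.savez('pics/w1.npz',im=im,W=W)
z=W[:,:,2]; P=W[(z>.06)&(z<.1)&(W[:,:,0]<.462)&(abs(W[:,:,1]-.157)<.045)]
print(len(P),np.median(P,0),P.min(0),P.max(0))
if len(P): print(cv2.fitLine(P[:,:2].astype(np.float32),cv2.DIST_HUBER,0,.01,.01).ravel())
Q=W[(z>.07)&(z<.1)&(W[:,:,0]>.468)&(W[:,:,0]<.6)]; print('lid',len(Q),Q.min(0) if len(Q) else 0)
delta([.447,.155,.062],-.016); print(r.get_obs()['tcp_pos'])
```

```text
3446 [0.44528717 0.17269566 0.08625145] [0.29900075 0.11201688 0.06002567] [0.45473301 0.20197754 0.09997544]
[ 0.9869167  -0.16123074  0.40913114  0.1649888 ]
lid 60331 [0.4680822  0.04485923 0.07000037]
shift [-6.5, 2.1, 117.5] turn [-0.003, -0.004, 0.008] joints [ 0.07  0.27 -0.63  2.04  0.2   0.89 -0.67] F [-1.2  4.1 -0.4] t 2.15
[0.44529204 0.16105116 0.17948349]
```

View pics/w1.png

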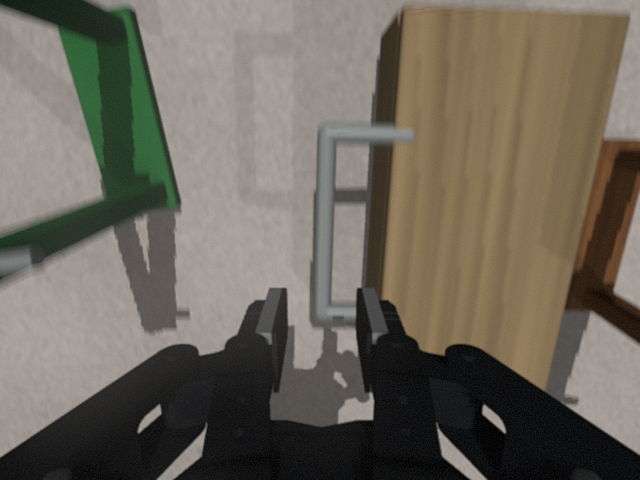

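The wrist view shows the handle bar (column ~325, rows 125–318) lying between the fingers in the jaw direction. The green decoy is at the upper left. I'll check the force settles before going down.

Request:
play_rows([
  [28,[-2,2,30],[0,0,0.008]],
  [28,[-5,2,50],[0,0,0.008]],
  [28,[-6,2,50],[0,0,0.008]],
  [28,[-6,2,50],[0,0,0.008]],
])

```text
clock: 2.65
tcp_pos: [0.4475, 0.1552, 0.1301]
orientation: [-2.237, -2.199, -0.002]
contact_force: [0.2, -0.4, -0.1]
grip_width: 0.0282
```

Run:
```python
from h import *
im,W=cloud('wrist'); z=W[:,:,2]
P=W[(z>.065)&(z<.1)&(abs(W[:,:,0]-.447)<.02)&(abs(W[:,:,1]-.19)<.03)]
print(len(P),np.median(P,0),P.min(0),P.max(0)); P=P[P[:,2]>.08]
print(cv2.fitLine(P[:,:2].astype(np.float32),cv2.DIST_HUBER,0,.01,.01).ravel())
delta([.446,.155,.062],-.016); print(r.get_obs()['tcp_pos'],r.get_obs()['contact_force'])
```

```text
3016 [0.44926034 0.19410846 0.08628577] [0.44206954 0.16002705 0.08064342] [0.46687022 0.2199839  0.08920744]
[0.09655153 0.995328   0.4496757  0.19308197]
shift [-0.7, -1.6, 68.3] turn [-0.001, -0.005, -0.001] joints [ 0.04  0.34 -0.6   2.09  0.26  0.78 -0.73] F [-0.1 -0.2 -0.1] t 2.7
[0.44772921 0.15537872 0.1303344 ] [-0.12377355 -0.24099901 -0.11778842]
```

Request:
play_rows([
  [28,[0,0,25],[0,0,0]],
  [28,[0,0,45],[0,0,0]],
  [28,[0,0,60],[0,0,0]],
  [28,[0,0,66],[0,0,0]],
  [28,[0,0,66],[0,0,0]],
])

```text
clock: 3.32
tcp_pos: [0.4478, 0.1558, 0.0644]
orientation: [-2.237, -2.2, -0.004]
contact_force: [-0.1, 0.5, 0.2]
grip_width: 0.0281
```

Request:
play_rows([
  [20,[0,0,0],[0,0,0]],
  [14,[0,0,0],[0,0,0]],
  [8,[0,0,0],[0,0,0]],
  [8,[0,0,0],[0,0,0]],
], squeeze=20)

```text
clock: 3.82
tcp_pos: [0.4477, 0.1559, 0.0646]
orientation: [-2.237, -2.2, -0.004]
contact_force: [-1.2, 1.1, 1.2]
grip_width: 0.0106
```

Run:
```python
from h import *
o=r.get_obs(); print(o['tcp_pos'],o['contact_force'],o['grip_width'],o['joints'].round(2))
M=R.from_rotvec(o['orientation']).as_matrix(); print(M.round(3))
# arc: tcp follows bar
th0=.035; L=.17
for th in np.arange(.1,2.0,.1): print(round(th,2),(M.T@(L*np.array([np.cos(th0)-np.cos(th),-.015*(np.cos(th0)-np.cos(th)),np.sin(th)-np.sin(th0)])+.005*np.array([np.sin(th)-np.sin(th0),0,np.cos(th)-np.cos(th0)]))*1e3).round(1))
```

```text
[0.4476549  0.15589437 0.06458168] [-1.19618562  1.05752424  1.23626197] 0.01064460566571624 [-0.02  0.45 -0.54  2.13  0.37  0.65 -0.82]
[[ 0.017  1.    -0.001]
 [ 1.    -0.017  0.005]
 [ 0.005 -0.001 -1.   ]]
0.1 [  0.1   1.1 -11. ]
0.2 [  0.2   4.1 -27.7]
0.3 [  0.2   8.7 -44.1]
0.4 [  0.3  15.  -59.9]
0.5 [  0.4  22.8 -75. ]
0.6 [  0.5  32.1 -89.2]
0.7 [   0.6   42.8 -102.5]
0.8 [   0.7   54.7 -114.6]
0.9 [   0.8   67.8 -125.4]
1.0 [   0.9   81.9 -134.9]
1.1 [   0.9   96.9 -143. ]
1.2 [   1.   112.6 -149.5]
1.3 [   1.   128.9 -154.4]
1.4 [   1.1  145.5 -157.6]
1.5 [   1.1  162.5 -159.2]
1.6 [   1.2  179.5 -159.1]
1.7 [   1.2  196.4 -157.3]
1.8 [   1.2  213.  -153.8]
1.9 [   1.2  229.2 -148.6]
```

Request:
play_rows([
  [5,[0,1.1,-11],[0,0,0]],
  [5,[0,4,-27.5],[0,0,0]],
  [5,[0,8.7,-44],[0,0,0]],
  [5,[0,15,-60],[0,0,0]],
  [5,[0,23,-75],[0,0,0]],
  [5,[0,32,-89],[0,0,0]],
  [5,[0,43,-102.5],[0,0,0]],
  [5,[0,43,-102.5],[0,0,0]],
])

```text
clock: 4.82
tcp_pos: [0.4889, 0.1544, 0.1687]
orientation: [-2.236, -2.199, 0.003]
contact_force: [-13.0, -2.4, 11.5]
grip_width: 0.0114
```

```bash
cat >> h.py <<'E'
def arc(ths,g=(.4477,.1559,.0646),th0=.035,L=.17,dz=0):
    o=r.get_obs(); M=R.from_rotvec(o['orientation']).as_matrix(); D=o['tcp_pos']
    print(D.round(4),o['contact_force'].round(1),'grip',o['grip_width'].round(4),'turn',R.from_matrix(M).as_rotvec().round(3),'t',o['clock'],o['joints'].round(2))
    for th in ths:
        c=np.cos(th0)-np.cos(th)
        w=np.array(g)+L*np.array([c,-.015*c,np.sin(th)-np.sin(th0)])+.005*np.array([np.sin(th)-np.sin(th0),0,np.cos(th)-np.cos(th0)])
        print(round(th,2),(M.T@(w-D)*1e3).round(1).tolist())
E
python3 -c "
from h import *
arc(np.arange(.7,2.01,.1))"
```

```text
Traceback (most recent call last):
  File "h.py", line 22, in arc
    print(D.round(4),o['contact_force'].round(1),'grip',o['grip_width'].round(4),'turn',R.from_matrix(M).as_rotvec().round(3),'t',o['clock'],o['joints'].round(2))
                                                        ^^^^^^^^^^^^^^^^^^^^^
AttributeError: 'float' object has no attribute 'round'
```

```bash
sed -i "s/o\['grip_width'\].round(4)/round(o['grip_width'],4)/" h.py
python3 -c "
from h import *
arc(np.arange(.7,2.01,.1),g=(.4457,.1559,.0661))"
```

```text
[0.4889 0.1544 0.1687] [-13.   -2.4  11.5] grip 0.0114 turn [-2.236 -2.199  0.003] t 4.825 [ 0.07  0.35 -0.6   1.97  0.24  0.9  -0.67]
0.7 [0.8, -0.3, 0.2]
0.8 [0.9, 11.6, -11.9]
0.9 [1.0, 24.6, -22.9]
1.0 [1.0, 38.7, -32.4]
1.1 [1.1, 53.6, -40.5]
1.2 [1.1, 69.3, -47.1]
1.3 [1.2, 85.6, -52.1]
1.4 [1.2, 102.2, -55.4]
1.5 [1.2, 119.1, -57.0]
1.6 [1.3, 136.1, -57.0]
1.7 [1.3, 153.1, -55.2]
1.8 [1.3, 169.7, -51.8]
1.9 [1.3, 185.9, -46.7]
2.0 [1.3, 201.6, -40.1]
```

Request:
play_rows([
  [5,[0.5,11.5,-12],[0,0,0]],
  [5,[1,24.5,-23],[0,0,0]],
  [5,[1,38.5,-32.5],[0,0,0]],
  [5,[1,53.5,-40.5],[0,0,0]],
  [5,[1,69,-47],[0,0,0]],
  [5,[1,69,-47],[0,0,0]],
])

```text
clock: 5.58
tcp_pos: [0.5601, 0.1523, 0.218]
orientation: [-2.241, -2.198, 0.003]
contact_force: [-2.6, -3.9, 9.4]
grip_width: 0.011
```

```bash
python3 -c "
from h import *
arc(np.arange(1.2,2.01,.1),g=(.4457,.1559,.0661))"
```

```text
[0.5601 0.1523 0.218 ] [-2.6 -3.9  9.4] grip 0.011 turn [-2.241 -2.198  0.003] t 5.575 [ 0.08  0.4  -0.58  1.77  0.24  1.05 -0.6 ]
1.2 [1.9, -1.7, 2.6]
1.3 [2.0, 14.6, -2.3]
1.4 [2.1, 31.3, -5.6]
1.5 [2.1, 48.2, -7.2]
1.6 [2.2, 65.2, -7.1]
1.7 [2.3, 82.1, -5.3]
1.8 [2.4, 98.7, -1.9]
1.9 [2.4, 115.0, 3.2]
2.0 [2.5, 130.6, 9.9]
```

Request:
play_rows([
  [5,[0.5,15,-3.5],[0,0,0]],
  [5,[0.5,31,-7.5],[0,0,0]],
  [5,[0.5,48,-9],[0,0,0]],
  [5,[0.5,65,-9],[0,0,0]],
  [5,[0.5,65,-9],[0,0,0]],
])

```text
clock: 6.2
tcp_pos: [0.6274, 0.1501, 0.2282]
orientation: [2.245, 2.198, 0.001]
contact_force: [2.6, -2.9, 2.4]
grip_width: 0.0108
```

Run:
```python
from h import *
arc(np.arange(1.6,2.01,.05),g=(.4457,.1559,.0661))
im,W=cloud('top'); save(im,'top1'); z=W[:,:,2]
im,W=cloud('scene'); save(im,'scene1')
```

```text
[0.6274 0.1501 0.2282] [ 2.6 -2.9  2.4] grip 0.0108 turn [2.245e+00 2.198e+00 1.000e-03] t 6.2 [ 0.06  0.49 -0.55  1.6   0.27  1.13 -0.58]
1.6 [3.1, -2.1, 3.3]
1.65 [3.2, 6.4, 4.0]
1.7 [3.2, 14.8, 5.2]
1.75 [3.3, 23.2, 6.7]
1.8 [3.3, 31.4, 8.7]
1.85 [3.4, 39.6, 11.1]
1.9 [3.4, 47.6, 13.8]
1.95 [3.5, 55.5, 17.0]
2.0 [3.5, 63.2, 20.6]
```

View pics/scene1.png

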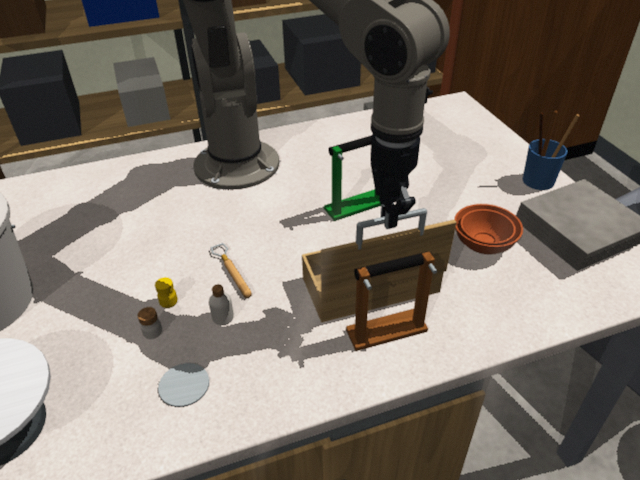

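The scene view shows the lid about upright, held at its handle at (395,212), with the stop just behind it and nothing else disturbed. I'll go on slowly and watch the force.

Request:
play_rows([
  [5,[0,7,0.5],[0,0,0]],
  [5,[0,15,2],[0,0,0]],
  [5,[0,23,3.5],[0,0,0]],
  [5,[0,23,3.5],[0,0,0]],
])

```text
clock: 6.8
tcp_pos: [0.651, 0.1494, 0.2247]
orientation: [2.244, 2.197, 0.002]
contact_force: [3.0, -2.8, 2.2]
grip_width: 0.0112
```

Request:
play_rows([
  [5,[0,4,1],[0,0,0]],
  [5,[0,8,2],[0,0,0]],
  [5,[0,8,2],[0,0,0]],
])

```text
clock: 7.18
tcp_pos: [0.6594, 0.1491, 0.2225]
orientation: [2.244, 2.196, 0.003]
contact_force: [0.8, -2.7, 2.7]
grip_width: 0.011
```

Request:
play_rows([
  [5,[0,2,0.7],[0,0,0]],
  [5,[0,4,1.4],[0,0,0]],
  [5,[0,4,1.4],[0,0,0]],
])

```text
clock: 7.55
tcp_pos: [0.6637, 0.1489, 0.2212]
orientation: [2.244, 2.196, 0.003]
contact_force: [-1.0, -4.1, 4.6]
grip_width: 0.0112
```

Request:
play_rows([
  [5,[0,2,0.7],[0,0,0]],
  [5,[0,2,0.7],[0,0,0]],
])

```text
clock: 7.8
tcp_pos: [0.6659, 0.1488, 0.2204]
orientation: [2.244, 2.196, 0.004]
contact_force: [-0.7, -3.0, 4.5]
grip_width: 0.0112
```

Request:
play_rows([
  [5,[0,2,0.7],[0,0,0]],
  [5,[0,2,0.7],[0,0,0]],
])

```text
clock: 8.05
tcp_pos: [0.6682, 0.1488, 0.2197]
orientation: [2.244, 2.195, 0.004]
contact_force: [-0.6, -3.9, 3.4]
grip_width: 0.0108
```

Request:
play_rows([
  [5,[0,2,0.7],[0,0,0]],
  [5,[0,2,0.7],[0,0,0]],
])

```text
clock: 8.3
tcp_pos: [0.6704, 0.1487, 0.2189]
orientation: [2.244, 2.195, 0.005]
contact_force: [-0.9, -4.4, 3.7]
grip_width: 0.0109
```

Request:
play_rows([
  [5,[0,1.5,0.5],[0,0,0]],
  [5,[0,1.5,0.5],[0,0,0]],
])

```text
clock: 8.55
tcp_pos: [0.6721, 0.1487, 0.2183]
orientation: [2.244, 2.195, 0.005]
contact_force: [-0.4, -3.1, 3.6]
grip_width: 0.0114
```

Request:
play_rows([
  [5,[0,1.5,0.5],[0,0,0]],
  [5,[0,1.5,0.5],[0,0,0]],
])

```text
clock: 8.8
tcp_pos: [0.6737, 0.1486, 0.2177]
orientation: [2.244, 2.195, 0.005]
contact_force: [-1.0, -3.2, 3.2]
grip_width: 0.011
```

Request:
play_rows([
  [5,[0,1.5,0.5],[0,0,0]],
  [5,[0,1.5,0.5],[0,0,0]],
])

```text
clock: 9.05
tcp_pos: [0.6753, 0.1485, 0.217]
orientation: [2.244, 2.195, 0.005]
contact_force: [-0.7, -3.3, 3.2]
grip_width: 0.0109
```

Request:
play_rows([
  [5,[0,1.5,0.6],[0,0,0]],
  [5,[0,1.5,0.6],[0,0,0]],
])

```text
clock: 9.3
tcp_pos: [0.677, 0.1485, 0.2163]
orientation: [2.244, 2.195, 0.005]
contact_force: [-0.5, -3.4, 3.0]
grip_width: 0.0109
```

Request:
play_rows([
  [5,[0,1.5,0.6],[0,0,0]],
  [5,[0,1.5,0.6],[0,0,0]],
])

```text
clock: 9.55
tcp_pos: [0.6787, 0.1484, 0.2157]
orientation: [2.244, 2.195, 0.005]
contact_force: [-1.2, -3.0, 2.9]
grip_width: 0.011
```

Run:
```python
from h import *
im,W=cloud('scene'); cv2.imwrite('pics/sc2.png',cv2.resize(im[190:350,290:490,::-1],(800,640))[:600])
z=W[:,:,2]
P=W[210:300,310:460].reshape(-1,3); P=P[(P[:,2]>.09)&(P[:,2]<.165)&(P[:,0]<.68)&(P[:,0]>.6)]
print(len(P),np.polyfit(P[:,2],P[:,0],1))
P=W[210:300,310:470].reshape(-1,3); P=P[(P[:,2]>.172)&(P[:,2]<.2)]; print(len(P),P.min(0),P.max(0),np.median(P,0))
```

```text
1398 [0.36496995 0.60104273]
2194 [0.652339   0.0242371  0.17200178] [0.72116379 0.28516189 0.19974436] [0.67391923 0.13868581 0.18783765]
```

View pics/sc2.png

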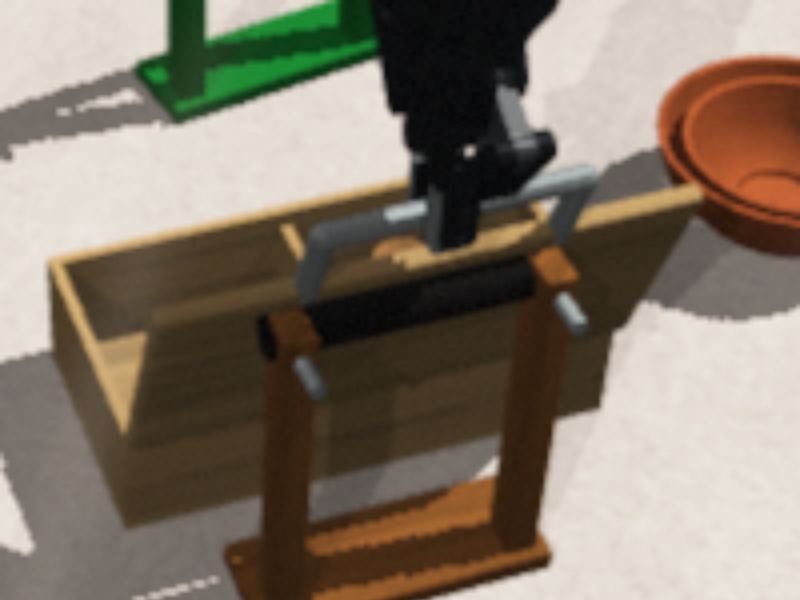

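The enlarged scene view shows the lid leaning towards the black rubber bar at (420,300), very close to touching. The fitted lid angle is about 1.92. I'll continue in 1 mm steps.

Request:
play_rows([
  [5,[0,1,0.4],[0,0,0]],
  [5,[0,1,0.4],[0,0,0]],
])

```text
clock: 9.85
tcp_pos: [0.6798, 0.1484, 0.2152]
orientation: [2.244, 2.195, 0.006]
contact_force: [-1.2, -3.7, 3.2]
grip_width: 0.0111
```

Request:
play_rows([
  [5,[0,1,0.4],[0,0,0]],
  [5,[0,1,0.4],[0,0,0]],
])

```text
clock: 10.1
tcp_pos: [0.6808, 0.1483, 0.2148]
orientation: [2.244, 2.195, 0.006]
contact_force: [-1.0, -2.7, 3.8]
grip_width: 0.0112
```

Request:
play_rows([
  [5,[0,1,0.4],[0,0,0]],
  [5,[0,1,0.4],[0,0,0]],
])

```text
clock: 10.35
tcp_pos: [0.6819, 0.1483, 0.2142]
orientation: [2.244, 2.195, 0.006]
contact_force: [-1.3, -3.7, 2.9]
grip_width: 0.0109
```

Request:
play_rows([
  [5,[0,1,0.4],[0,0,0]],
  [5,[0,1,0.4],[0,0,0]],
])

```text
clock: 10.6
tcp_pos: [0.683, 0.1483, 0.2138]
orientation: [2.244, 2.195, 0.006]
contact_force: [-1.0, -3.6, 2.6]
grip_width: 0.0112
```

Request:
play_rows([
  [5,[0,1,0.4],[0,0,0]],
  [5,[0,1,0.4],[0,0,0]],
])

```text
clock: 10.85
tcp_pos: [0.6839, 0.1482, 0.2133]
orientation: [2.244, 2.195, 0.005]
contact_force: [-2.3, -3.7, 3.1]
grip_width: 0.0109
```

Request:
play_rows([
  [5,[0,1,0.4],[0,0,0]],
  [5,[0,1,0.4],[0,0,0]],
])

```text
clock: 11.1
tcp_pos: [0.6845, 0.1482, 0.2131]
orientation: [2.244, 2.195, 0.004]
contact_force: [-4.8, -3.5, 5.0]
grip_width: 0.0113
```

Request:
play_rows([
  [5,[0,1,0.4],[0,0,0]],
  [5,[0,1,0.4],[0,0,0]],
])

```text
clock: 11.35
tcp_pos: [0.6847, 0.1482, 0.2129]
orientation: [2.245, 2.196, 0.002]
contact_force: [-5.0, -5.1, 6.7]
grip_width: 0.0107
```

Request:
play_rows([
  [5,[0,1,0.4],[0,0,0]],
  [5,[0,1,0.4],[0,0,0]],
])

```text
clock: 11.6
tcp_pos: [0.6848, 0.1482, 0.2129]
orientation: [2.245, 2.197, -0.001]
contact_force: [-6.0, -3.9, 7.5]
grip_width: 0.0113
```

Request:
play_rows([
  [5,[0,0.8,0.3],[0,0,0]],
  [5,[0,0.8,0.3],[0,0,0]],
  [5,[0,0.8,0.3],[0,0,0]],
  [5,[0,0.8,0.3],[0,0,0]],
])

```text
clock: 12.1
tcp_pos: [0.6847, 0.1482, 0.2129]
orientation: [-2.245, -2.197, 0.003]
contact_force: [-4.8, -4.8, 7.1]
grip_width: 0.011
```

Request:
play_rows([
  [14,[0,0.5,0],[0,0,0]],
  [20,[0,0.3,0],[0,0,0]],
  [26,[0,0,0],[0,0,0]],
  [28,[0,0,0],[0,0,0]],
  [28,[0,0,0],[0,0,0]],
])

```text
clock: 12.72
tcp_pos: [0.6848, 0.1483, 0.2128]
orientation: [-2.245, -2.197, 0.003]
contact_force: [-0.1, -0.4, -0.2]
grip_width: 0.0284
```

Request:
play_rows([
  [28,[0,0,-15],[0,0,0]],
  [28,[0,0,-40],[0,0,0]],
  [28,[0,0,-80],[0,0,0]],
  [28,[0,0,-110],[0,0,0]],
  [28,[0,0,-110],[0,0,0]],
])

```text
clock: 13.35
tcp_pos: [0.6863, 0.1493, 0.3274]
orientation: [2.243, 2.195, 0.007]
contact_force: [0.5, 0.2, 0.2]
grip_width: 0.0279
```

Run:
```python
from h import *
im,W=cloud('scene')
P=W[210:300,310:460].reshape(-1,3); P=P[(P[:,2]>.09)&(P[:,2]<.165)&(P[:,0]<.68)&(P[:,0]>.6)]
print('lid',len(P),1.5708+np.arctan(np.polyfit(P[:,2],P[:,0],1)[0]))
im,W=cloud('top'); save(im,'top2'); z=W[:,:,2]
P=W[212:245,465:500].reshape(-1,3); P=P[(P[:,2]>.045)&(P[:,2]<.1)]; print('jar',len(P),P.min(0),P.max(0),np.median(P,0))
# box rim of the -y half
P=W[170:260,220:350].reshape(-1,3); k=(P[:,2]>.062)&(P[:,2]<.076)&(P[:,0]<.62); P=P[k]; print('rim',P.min(0),P.max(0))
c=cv2.minAreaRect(P[:,:2].astype(np.float32)); print(c,cv2.boxPoints(c).round(3).tolist())
delta([.519,-.291,.12],np.pi/2*0-np.pi/2+.2)
```

```text
lid 1330 1.9586234794387198Traceback (most recent call last):
  File "<stdin>", line 6, in <module>
    return umr_minimum(a, axis, None, out, keepdims, initial, where)
ValueError: zero-size array to reduction operation minimum which has no identity
```

View pics/top2.png

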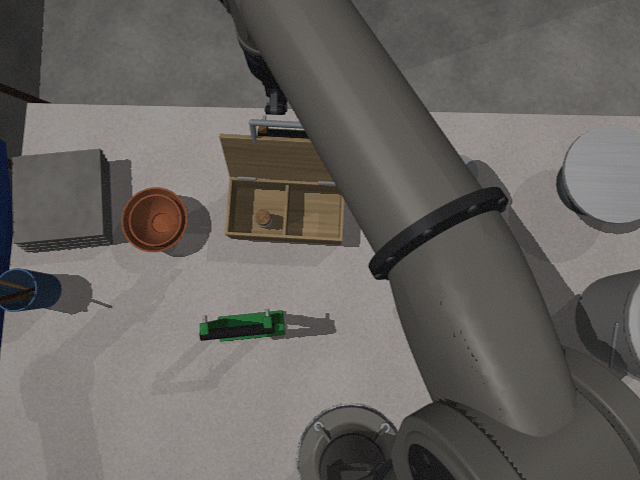

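The top view shows the lid fully back on the brown stop. The box is open: the boxed jar is at (263,217), and the empty half spans columns 290–343 and rows 185–240.

Run:
```python
from h import *
im,W=cloud('top')
P=W[180:246,225:335].reshape(-1,3); k=(P[:,2]>.062)&(P[:,2]<.076)&(P[:,0]<.62); Q=P[k]; print('rim',Q.min(0),Q.max(0),len(Q))
F=W[186:240,289:345].reshape(-1,3); F=F[(F[:,2]>0)&(F[:,2]<.012)&(F[:,1]>.02)]; print('floor',len(F),F.min(0),F.max(0),np.percentile(F,[2,98],axis=0))
delta([.60,-.02,.33],-.8)
```

```text
rim [0.48168968 0.04699012 0.06201427] [0.61686998 0.2889814  0.07598751] 877
floor 2343 [4.94118126e-01 2.11126625e-02 1.82225510e-05] [0.61015259 0.15339708 0.01198077] [[0.50047092 0.03376446 0.00181329]
 [0.60644832 0.15086169 0.00976058]]
shift [-170.0, -81.0, -7.2] turn [-0.002, 0.003, 0.779] joints [ 0.04  0.52 -0.54  1.34  0.26  1.36 -0.52] F [ 0.9 -0.1 -0.5] t 13.5
```

Run:
```python
from h import *
delta([.52,-.291,.2],-1.4)
```

```text
shift [-442.4, -154.8, 123.5] turn [-0.001, 0.003, 1.379] joints [ 0.04  0.52 -0.54  1.34  0.26  1.36 -0.52] F [ 0.9 -0.1 -0.5] t 13.5
```

Request:
play_rows([
  [40,[-56,-20,10],[0,0,0.172]],
  [60,[-112,-39,25],[0,0,0.345]],
  [62,[-168,-58,40],[0,0,0.517]],
  [62,[-224,-78,57],[0,0,0.69]],
  [62,[-280,-97,74],[0,0,0.862]],
  [62,[-335,-117,91],[0,0,1.035]],
  [62,[-390,-137,108],[0,0,1.207]],
  [62,[-442,-155,123],[0,0,1.379]],
])

```text
clock: 14.5
tcp_pos: [0.5179, -0.2922, 0.1989]
orientation: [3.13, 0.257, -0.007]
contact_force: [-0.1, 0.4, -0.5]
grip_width: 0.0616
```

Request:
play_rows([
  [62,[0,0,0],[0,0,0]],
])

```text
clock: 14.62
tcp_pos: [0.5135, -0.2973, 0.1964]
orientation: [3.131, 0.242, -0.016]
contact_force: [-0.5, 0.2, 0.9]
grip_width: 0.0621
```

Run:
```python
from h import *
im,W=cloud('wrist'); save(im,'w2'); z=W[:,:,2]
for lo,hi in((.045,.065),(.02,.045)):
    k=(z>lo)&(z<hi)&(np.hypot(W[:,:,0]-.52,W[:,:,1]+.291)<.035); P=W[k]; print(len(P),P.min(0),P.max(0),np.median(P,0))
    c=np.column_stack(np.nonzero(k)); print(c.min(0),c.max(0))
delta([.52,-.291,.01],-1.4); print(r.get_obs()['tcp_pos'])
```

```text
1691 [ 0.50333475 -0.30828403  0.04508834] [ 0.53892768 -0.27393312  0.05824135] [ 0.52254049 -0.29099513  0.05598101]
[184 292] [230 337]
302 [ 0.51857615 -0.30881133  0.02003815] [ 0.54035365 -0.272422    0.04499607] [ 0.53621365 -0.28953579  0.02753027]
[177 293] [200 337]
shift [6.8, -2.4, 186.9] turn [-0.001, 0.008, -0.012] joints [ 0.54  0.39 -0.16  1.78  0.08  0.99 -1.07] F [-0.3  1.3  0.4] t 14.675
[ 0.51518285 -0.29443091  0.19691494]
```

View pics/w2.png

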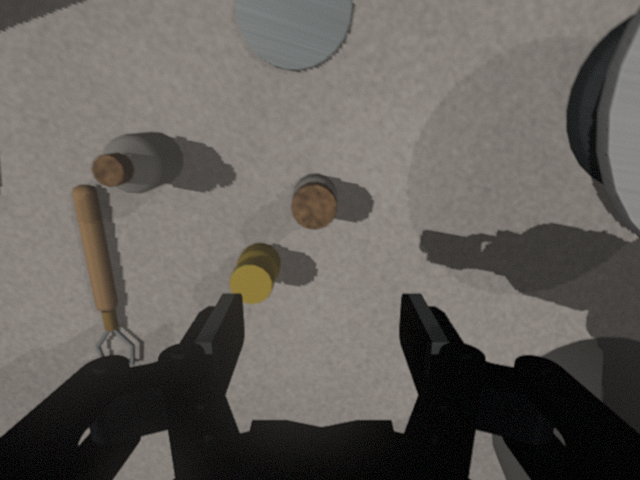

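The wrist view shows the jar's cork at (314,203), between the fingers in the jaw direction. The yellow decoy is at (255,275), and it is about 70 mm from the finger in x.

Request:
play_rows([
  [62,[8,-2.5,40],[0,0,-0.012]],
  [62,[8,-2.5,80],[0,0,-0.012]],
  [62,[8,-2.5,110],[0,0,-0.012]],
  [62,[8,-2.5,130],[0,0,-0.012]],
  [62,[8,-2.5,130],[0,0,-0.012]],
])

```text
clock: 15.3
tcp_pos: [0.5211, -0.2883, 0.0652]
orientation: [-3.126, -0.273, 0.018]
contact_force: [0.8, 0.5, -0.8]
grip_width: 0.0623
```

```bash
python3 -c "
from h import *
delta([.5215,-.291,.012],-1.4); print(r.get_obs()['tcp_pos'])"
```

```text
shift [0.5, 3.0, 53.2] turn [-0.004, 0.011, 0.004] joints [ 0.51  0.56 -0.15  1.86  0.12  0.74 -1.1 ] F [ 0.8  0.5 -0.8] t 15.3
[ 0.52107463 -0.28827963  0.06519264]
```

Request:
play_rows([
  [62,[1,3,20],[0,0.01,0]],
  [62,[1,3,38],[0,0.01,0]],
  [62,[1,3,50],[0,0.01,0]],
  [62,[1,3,53],[0,0.01,0]],
  [62,[1,3,53],[0,0.01,0]],
])

```text
clock: 15.92
tcp_pos: [0.5222, -0.2909, 0.0123]
orientation: [-3.126, -0.273, 0.002]
contact_force: [-0.0, 0.6, 0.3]
grip_width: 0.062
```

Request:
play_rows([
  [50,[0,0,0],[0,0,0]],
  [44,[0,0,0],[0,0,0]],
  [40,[0,0,0],[0,0,0]],
  [34,[0,0,0],[0,0,0]],
  [30,[0,0,0],[0,0,0]],
  [30,[0,0,0],[0,0,0]],
], squeeze=30)

```text
clock: 16.68
tcp_pos: [0.5223, -0.291, 0.0129]
orientation: [-3.126, -0.273, 0.001]
contact_force: [-0.6, 1.4, 5.6]
grip_width: 0.0364
```

Request:
play_rows([
  [30,[0,0,-15],[0,0,0]],
  [30,[0,0,-50],[0,0,0]],
  [30,[0,0,-90],[0,0,0]],
  [30,[0,0,-130],[0,0,0]],
  [30,[0,0,-160],[0,0,0]],
  [30,[0,0,-160],[0,0,0]],
])

```text
clock: 17.42
tcp_pos: [0.5241, -0.2923, 0.176]
orientation: [-3.129, -0.273, -0.006]
contact_force: [0.1, 0.2, -1.7]
grip_width: 0.0362
```

```bash
python3 -c "
from h import *
delta([.548,.093,.20],-1.57); print(r.get_obs()['tcp_pos'],r.get_obs()['grip_width'])"
```

```text
shift [90.5, -375.4, -23.4] turn [-0.001, -0.004, 0.173] joints [ 0.54  0.42 -0.17  1.79  0.08  0.94 -1.06] F [ 0.1  0.2 -1.7] t 17.425
[ 0.52405271 -0.29234771  0.17598989] 0.036222706108617886
```

Request:
play_rows([
  [30,[11,-47,-3],[0,0,0.02]],
  [30,[23,-94,-6],[0,0,0.04]],
  [30,[34,-141,-9],[0,0,0.07]],
  [30,[45,-188,-12],[0,0,0.09]],
  [30,[57,-235,-15],[0,0,0.11]],
  [30,[68,-282,-18],[0,0,0.13]],
  [30,[79,-329,-21],[0,0,0.15]],
  [30,[90,-375,-23],[0,0,0.17]],
])

```text
clock: 18.42
tcp_pos: [0.5467, 0.0939, 0.1985]
orientation: [-3.141, -0.006, -0.003]
contact_force: [0.6, -0.0, -1.1]
grip_width: 0.0361
```

Request:
play_rows([
  [30,[0,0,0],[0,0,0]],
  [30,[0,0,0],[0,0,0]],
])

```text
clock: 18.68
tcp_pos: [0.5458, 0.0933, 0.1972]
orientation: [3.142, 0.007, -0.0]
contact_force: [0.2, -0.4, -1.9]
grip_width: 0.036
```

Run:
```python
from h import *
im,W=cloud('wrist'); save(im,'w3')
delta([.548,.093,.022],-1.57); print(r.get_obs()['tcp_pos'],r.get_obs()['grip_width'])
```

```text
shift [1.9, -0.6, 175.4] turn [0.0, -0.0, 0.002] joints [-0.04  0.33 -0.29  1.87  0.11  0.96 -1.95] F [ 0.  -0.8 -1.5] t 18.725
[0.54606426 0.09245268 0.19743591] 0.036066173883744966
```

View pics/w3.png

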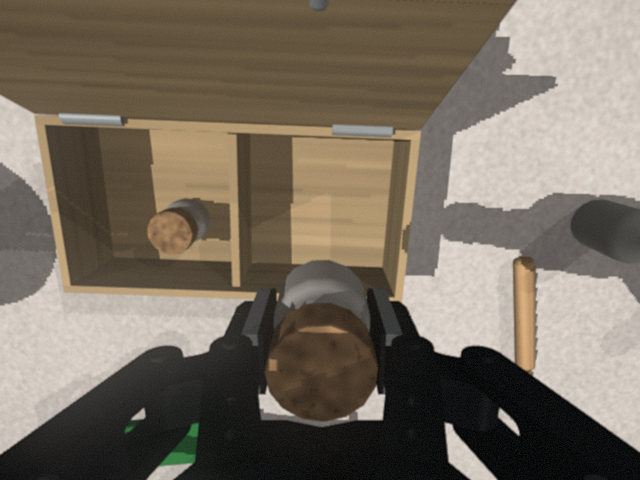

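The wrist view shows the jar upright in the jaws at (320,340). It lines up with the empty half (columns 248–405), and the boxed jar is untouched at (175,228). I'll lower it slowly.

Request:
play_rows([
  [30,[2,-0.5,30],[0,0,0]],
  [30,[2,-0.5,65],[0,0,0]],
  [30,[2,-0.5,100],[0,0,0]],
  [30,[2,-0.5,130],[0,0,0]],
  [30,[2,-0.5,150],[0,0,0]],
  [30,[2,-0.5,162],[0,0,0]],
  [30,[2,-0.5,168],[0,0,0]],
  [30,[2,-0.5,168],[0,0,0]],
])

```text
clock: 19.73
tcp_pos: [0.5482, 0.0926, 0.0295]
orientation: [3.141, 0.003, 0.001]
contact_force: [-0.6, -0.5, -1.4]
grip_width: 0.0361
```

Request:
play_rows([
  [30,[0,0,2],[0,0,0]],
  [30,[0,0,4],[0,0,0]],
  [30,[0,0,4],[0,0,0]],
])

```text
clock: 20.1
tcp_pos: [0.5483, 0.0926, 0.0257]
orientation: [3.141, 0.003, 0.001]
contact_force: [-0.1, -0.5, -2.2]
grip_width: 0.0364
```

Request:
play_rows([
  [30,[0,0,1.5],[0,0,0]],
  [30,[0,0,3],[0,0,0]],
  [30,[0,0,3],[0,0,0]],
])

```text
clock: 20.48
tcp_pos: [0.5482, 0.0926, 0.0225]
orientation: [3.141, 0.003, 0.0]
contact_force: [-0.4, 0.7, -1.3]
grip_width: 0.0362
```

Request:
play_rows([
  [30,[0,0,1],[0,0,0]],
  [30,[0,0,2],[0,0,0]],
  [30,[0,0,2],[0,0,0]],
])

```text
clock: 20.85
tcp_pos: [0.5481, 0.0925, 0.0204]
orientation: [3.141, 0.003, 0.0]
contact_force: [0.4, -0.3, -0.9]
grip_width: 0.0363
```

Request:
play_rows([
  [30,[0,0,1],[0,0,0]],
  [30,[0,0,1],[0,0,0]],
])

```text
clock: 21.1
tcp_pos: [0.548, 0.0925, 0.0193]
orientation: [3.141, 0.003, -0.0]
contact_force: [0.2, -0.0, -1.5]
grip_width: 0.0364
```

Request:
play_rows([
  [30,[0,0,0.7],[0,0,0]],
  [30,[0,0,0.7],[0,0,0]],
])

```text
clock: 21.35
tcp_pos: [0.5482, 0.0926, 0.0189]
orientation: [3.141, 0.003, 0.0]
contact_force: [-0.3, -0.7, 3.3]
grip_width: 0.0362
```

Request:
play_rows([
  [30,[0,0,0.7],[0,0,0]],
  [30,[0,0,0.7],[0,0,0]],
])

```text
clock: 21.6
tcp_pos: [0.5482, 0.0925, 0.0188]
orientation: [3.141, 0.003, 0.001]
contact_force: [-2.6, -1.1, 8.5]
grip_width: 0.0367
```

The jar is on the floor. I'll release and lift.

Request:
play_rows([
  [38,[0,0,0],[0,0,0]],
  [42,[0,0,0],[0,0,0]],
  [48,[0,0,0],[0,0,0]],
  [54,[0,0,0],[0,0,0]],
  [58,[0,0,0],[0,0,0]],
  [58,[0,0,0],[0,0,0]],
])

```text
clock: 22.35
tcp_pos: [0.5485, 0.0932, 0.0191]
orientation: [3.142, 0.004, 0.002]
contact_force: [0.7, 2.9, 2.0]
grip_width: 0.058
```

Request:
play_rows([
  [58,[0,0,-10],[0,0,0]],
  [58,[0,0,-35],[0,0,0]],
  [58,[0,0,-70],[0,0,0]],
  [58,[0,0,-110],[0,0,0]],
  [58,[0,0,-150],[0,0,0]],
  [58,[-30,20,-190],[0,0,0]],
  [58,[-60,60,-210],[0,0,0]],
  [58,[-60,60,-210],[0,0,0]],
])

```text
clock: 23.35
tcp_pos: [0.4873, 0.0293, 0.231]
orientation: [3.139, -0.004, 0.005]
contact_force: [-0.5, -0.2, 0.1]
grip_width: 0.0579
```

Run:
```python
from h import *
im,W=cloud('scene')
P=W[210:300,310:460].reshape(-1,3); P=P[(P[:,2]>.09)&(P[:,2]<.165)&(P[:,0]<.68)&(P[:,0]>.6)]
print('lid',1.5708+np.arctan(np.polyfit(P[:,2],P[:,0],1)[0]))
a=im
im,W=cloud('wrist'); z=W[:,:,2]
k=(z>.03)&(z<.075)&(np.hypot(W[:,:,0]-.548,W[:,:,1]-.093)<.035); P=W[k]; print('jar',len(P),P.min(0),P.max(0),np.median(P,0))
save(np.vstack([cv2.resize(im,(400,300)),cv2.resize(a,(400,300))]),'fin'); print(r.get_obs()['clock'],r.get_obs()['contact_force'],r.get_obs()['tcp_pos'])
```

```text
lid 1.953696500813599
jar 1836 [0.52978799 0.07344494 0.03020994] [0.56580415 0.10919525 0.06438572] [0.5481304  0.08958592 0.06182899]
23.45 [-0.21688347  0.15275637 -0.23433801] [0.48835768 0.03248352 0.22963046]
```

View pics/fin.png

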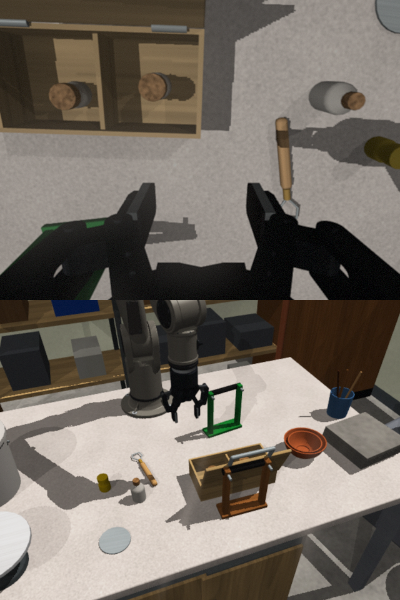

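The final views show the jar upright in the empty half, with its top at 62 mm (6 mm floor + 56 mm jar). The lid is on its stop and the other things are in place.

```bash
python3 -c "
from h import *
print(r.hand_in())"
```

```text
the job is handed in; nothing more can be done
None
```

The lid is open on its stop, the stray jar stands in the empty half of the box, and I handed the job in at about 23.5 s of the 72 s.

- **Lid:** I pinched the handle and swung the lid back along its arc, with the last stretch in 1–2 mm steps. It stopped moving at about 1.96 rad. I pressed for about 1 s, and judged from the wrist force that this put about 7–10 N on the stop. That is an estimate, because the contact force itself is not measured. After release the camera gave a lid angle of 1.959 rad, and 1.954 rad at the end. The difference is too small to tell from camera noise.
- **Jar:** I lowered it until the wrist felt the floor, reaching about 8.5 N at most, then let go. The last wrist view shows its top at 62 mm, which matches the 6 mm floor plus the 56 mm jar. It stands at about (0.548, 0.091), within 5 mm of the centre of the empty half. I did not measure its tilt separately; it looks upright.
- **Other things:** in the last pictures, the boxed jar, bottle, bowls, rib, tool and both decoys look undisturbed. I judged this by eye and did not measure them again.
- **Disagreements:** my first arc was about 2 mm too tight, which pulled on the handle with up to about 17 N while the lid was still far from the stop. I corrected the path from there. From the first images I expected the lid to meet the stop at about 1.92 rad, slightly earlier than it did.

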